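# Feed the jig sled along the fence with the push stick

## Task

Take the wooden push stick from its rack and, with its round tip in the notch of the L-shaped plywood sled, bring the sled up against the fence of the marking station, then feed it along the fence until it sits firmly home against the end stop, keeping it pressed to the fence all the way with some 3 to 12 N, and pushing on the stop with some 5 to 12 N. Touch the sled with the stick only, never with the gripper. Then lay the stick back in its rack, leaving the sled home against fence and stop, and leave the other things on the counter alone.

Things in the scene. Friction and masses are not known exactly. Their poses are not given: they have to be found in the camera images.
- station: Fixed marking station: flat grey plate 240 x 370 mm, top 12 mm above the counter, carrying fence, stop and head. Origin: under the plate's centre; axes as the fence's; it stands differently each run. Its column (50 x 60 mm) is beyond the fence near the stop; the head above the stop is at its lowest 120 mm above the plate. Nothing on it is operated.
- fence: Rigid aluminium rail 320 mm long, 22 mm thick, 30 mm high on the plate. Origin: on the plate's top, where the fence's guiding face meets the stop's face. +y runs along the fence in the feed direction (to the stop), +x points into the fence (guiding face: plane x = 0), z up. It spans y = -300 to +20 mm. A home sled has its front fence-side corner at x = 0, y = 0. Load limit 18 N.
- stop: Rigid steel end stop on the plate, 75 x 25 x 30 mm high, across the end of the fence; same origin and axes as fence; its face is the plane y = 0, from x = -76 to -1 mm. Load limit 20 N.
- sled: Loose L-shaped plywood sled 130 x 60 mm, 36 mm high (aluminium plate on top), 0.28-0.46 kg. Origin: centre of the underside of the outline; +y to its nose, +x to the fence side. Block at y = 15..65 mm; tail at x = 6..30, y = -65..15 mm leaves an open inner corner, the notch, at its rear. It starts 110-145 mm short of the stop, 5-30 mm off the fence, slightly turned.
- sled_notch (a point): The sled's inner corner at half height (18 mm above its underside); axes as the sled's; at x = 6, y = 15 mm in its frame. Its two upright walls: the block's rear face (push it in +y to feed) and the tail's side (push it in +x to press to the fence). The stick's tip, seated in the corner, has its centre 9 mm to -x and 9 mm to -y of this point.
- rack_rest (a point): Where the stick's centre lies in its fixed rack, 45 mm above the counter; x axis along the stick. Two oak saddles 16 mm thick at x = -80 and +80 mm, slots open to the top, 32 mm wide (7 mm play each side of the stick), slot floor 35 mm, cheek tops 50 mm above the counter; between the saddles free down to 8 mm above the counter. Either way round will do.
- sled_nose (a point): Front end of the sled's fence-side face, 18 mm above its underside, at x = 30, y = 65 mm in the sled's frame.
- sled_tail (a point): Rear end of the sled's fence-side face, 18 mm above its underside, at x = 30, y = -65 mm in the sled's frame.
- stick_mid (a point): Centre of the loose wooden push stick's bar, half-way up; the bar is 18 mm wide and 20 mm high and runs from x = -110 to +90 mm; 80 g in all. x points along it to the tip, z up. Grasp it here, across its width. The round tip (upright cylinder, 9 mm radius, 20 mm high) is set in or out anew each run and clamped: its centre lies at x = 103 to 127 mm, not measured: find it by touch or sight.
- screwdriver: A bystander: screwdriver lying on the counter. Leave alone.
- wrench: A bystander: steel wrench lying on the counter. Leave alone.
- offcut: A bystander: plain plywood block 90 x 45 x 36 mm without a notch. Leave alone.
- tape: A bystander: paper ring 90 mm across, 25 mm high. Leave alone.
- mug: A bystander: white mug 90 mm high. Leave alone.
- can: A bystander: plain steel can 140 mm high. Leave alone.
- carton: A bystander: cardboard carton 120 x 90 x 70 mm. Leave alone.
There are look-alikes about, which are no part of the job. There is more than one size of the part that bears stick_mid; the job needs the smaller.

How it is judged (in metres and radians):
On the way, in this order (a step that is already met when the one before it is completed fails the run):
1. the stick is lifted out of its rack (height (world z) of stick_mid above 0.07 m), for 0.1 s.
2. the sled is brought up to the fence and pressed on it (over 2 N) while its nose is still more than 65 mm from the stop (x of each of sled_nose, sled_tail in the frame of fence above -0.003 m and y of sled_nose in the frame of fence below -0.065 m and contact force between sled and fence above 2 N), for 0.1 s.
3. the sled is pressed on the fence (over 2 N for 0.4 s) on its way, its nose 60 to 10 mm from the stop (y of sled_nose in the frame of fence between -0.06 and -0.01 m and contact force between sled and fence above 2 N), for 0.4 s.
4. the sled is pushed home: held against the stop with over 4 N while it lies against the fence (contact force between sled and stop above 4 N and x of each of sled_nose, sled_tail in the frame of fence above -0.003 m), for 0.2 s.
At the end, for the whole second after the job is handed in: The sled is at rest with both ends of its fence-side face within 3 mm of the fence and its nose within 3 mm of the stop; the stick lies in both slots of its rack (centre within 25 mm of the rest point, height within 4 mm, along the rack within 0.12 rad), released (x of each of sled_nose, sled_tail in the frame of fence above -0.003 m and y of sled_nose in the frame of fence above -0.003 m and linear speed of sled below 0.01 m/s and horizontal distance between stick_mid and rack_rest below 0.025 m and z of stick_mid in the frame of rack_rest between -0.004 and 0.004 m and angle between the x axis of stick_mid and the x axis of rack_rest, either way round below 0.12 rad); the robot touches nothing.
It fails at once if the sled leaves the fence by more than 4 mm at either end while its nose is less than 65 mm from the stop (y of sled_nose in the frame of fence above -0.065 m and x of any of sled_nose, sled_tail in the frame of fence below -0.004 m).
It fails at once if the sled loads the fence with more than 18 N (contact force between sled and fence above 18 N).
It fails at once if the sled loads the stop with more than 20 N (contact force between sled and stop above 20 N).
It fails at once if the gripper or arm touches the sled (contact force between any of the fingers, the arm and sled above 0.5 N).
It fails at once if a bystander is moved by more than 30 mm (distance of any of screwdriver, wrench, offcut, tape, mug, can, carton from where it was at the start of the episode above 0.03 m).
It also fails if it takes over 72 s, if anything falls off the work surface, if the arm or the gripper's body presses on something with over 40 N, if the wrist force passes 120 N, or if a joint passes its speed limit or range.

## Robot

A 6-joint arm with a two-finger parallel gripper is mounted at the origin on the work surface. World frame = base frame: x ahead of the robot, y to its left, z up, the work surface at z = 0. Lengths are in mm, angles in rad, forces in N, time in s.
With the tool pointing down it reaches from about 350 to 975 mm from the base axis. Payload 7.1 kg.
Tool frame: the origin (TCP) lies at the very end of the fingers, on their centre line; the grasp point (between the pads) lies tcp_to_grasp behind it (tcp_to_grasp is the distance from the TCP to the grasp point, in mm); z points along the fingers, x is the direction in which the jaws open and shut, and the axes are right-handed (so a half turn about z gives the same grasp; the last joint's range is limited). The gripper opens to 88 mm and grips with 3 to 60 N. Pads are 20 mm wide; open, the fingers measure 115 mm over their backs; the gripper's body (75 mm by 178 mm) begins 61 mm behind the grasp point.
Start: joints at [-1.347, 0.423, 1.63, -0, 1.089, -0.019], TCP at [150.283, -606.646, 222.675] pointing down, gripper open.
Joint ranges: [-3, 3], [-0.9, 2.11], [0.09, 2.58], [-1.31, 4.45], [0.11, 2.69], [-2.54, 2.54]. Speed limits (rad/s): [2.39, 2.39, 3.01, 3.14, 3.14, 3.14].

## Interface

Orientations are given as a rotation vector (axis times angle).
In Python, from workcell import get_obs, get_image, close_job, recognise, mark_of, tcp_to_grasp gives the robot as it stands. The module is installed in compiled form; this text tells all that it offers.
- The arm moves only by the tool move_arm, never from a script. Its argument "motion" is a list of rows, each a list of 7 numbers: the shift along the world's x, y, z in mm, then the turn, a rotation vector about the world's x, y, z in rad, then the finger opening in mm, from 0 to 87.8. A call has 1 to 5 rows; each row is the pose to reach, as a shift and turn from the pose commanded when the call began; what a row does not reach only later rows make up. A row lasts 1/12 s, in which the tool goes at most 41.7 mm and 7.16 degrees, less where a joint would pass 70% of its speed; a pose out of reach is approached as far as the arm can. A call with a gripper value outside its range is refused whole. The fingers move at their own pace and stop on an object; the grip force is fixed at half the most. Time passes only in rows, so rows that repeat a pose let the fingers close. It gives the time, the measured TCP pose, the force and the opening at its end, in the units of the state.
- get_obs(): the state, without advancing time (a new reading comes with each control period).
- get_image(name): name is "scene" or "top" or "wrist"; returns a dict with "color" (420x560x3 uint8, red, green, blue), "mtx" (3x3 intrinsics, pixels), "k1" (the pictures are not rectified: a ray, as slopes to the right and down, at radius r is drawn at 1 + k1 r^2 times it, then the intrinsics apply), "camera_from_world" (4x4, takes a point from world to camera coordinates). Camera axes: x right, y up, looking along -z (the intrinsics and any distortion apply to the point x, -y, -z); pixel columns grow to the right and rows downward; lengths in mm; the calibration is good to about 2 mm. A picture is of the moment at which its call begins. There is no depth.
- close_job(): hands the job in, once; it reports no verdict.
Trained networks look in a picture, given as the dict that the camera call returned (one of the last four; its "shot" number tells which), for a name from the list of things; names that differ only in an ending like _2 or _b are one class to them, and where a whole thing is asked for, a point or a joint stands for the part that bears it (a point fixed in the world has none). Each returns a list of dicts, best first, with "p" (0 to 1); they miss things now and then, are a little off and sometimes report something else, mostly with a low value. They report only what shows in the picture. A call takes as long as a camera call. They do not tell look-alikes from the thing itself.
- recognise(picture, label): "bbox" ([centre column, centre row, width, height] in pixels, round what is visible of it).
- mark_of(picture, label): "location" ([row, column] in pixels: a listed point, or the origin of a listed thing).
The state is a dict: "t": time; "qpos": joint angles; "qvel": joint speeds; "joint_torque": joint torques, N m; "ee_pos": TCP position; "orientation": TCP orientation; "ft_force": force on the tool from outside, world axes, zero at the start; "moment": the same for the moment, N m; "width": finger opening in mm.
Only numpy, scipy, OpenCV 4.12 (cv2) and the standard library are available. Lean on these libraries where they do the work, as an engineer would, in place of code of your own. Each camera call takes 0.05 s, during which the arm holds its last target. There are 200 camera calls.

## Working session

There is one attempt and no reset: what is moved stays moved. The work goes in short steps, Python scripts to look and compute and a tool call to move; the robot and the scene stay as the last step left them, time stands still between calls to the robot, and variables do not carry over. Pictures are saved under pics/ and viewed, about 8 in all and at most 12, crops included, and the job is handed in when it is done.

Besides the shell and the picture viewer there is one more tool, called after "Request:" as a command line: name --pt "numbers of a row" for each row, then --argument value for the rest. move_arm: Moves the arm, as the interface text tells. Its arguments: {"type":"object","properties":{"motion":{"type":"array"}},"required":["motion"]}

```bash
mkdir -p pics
cat > h.py <<'E'
import numpy as np, cv2
from workcell import *
def save(im,name): cv2.imwrite('pics/'+name,cv2.cvtColor(im,cv2.COLOR_RGB2BGR))
def ray(p,col,row):
    K=np.array(p['mtx']);k1=p['k1']
    d=cv2.undistortPoints(np.array([[[col,row]]],float),K,np.array([k1,0,0,0.]))[0,0]
    T=np.array(p['camera_from_world']);R=T[:3,:3];t=T[:3,3]
    return -R.T@t, R.T@np.array([d[0],-d[1],-1.])
def atz(p,col,row,z):
    o,d=ray(p,col,row); return (o+d*(z-o[2])/d[2])
def proj(p,X):
    X=np.atleast_2d(X);T=np.array(p['camera_from_world'])
    c=X@T[:3,:3].T+T[:3,3]; c=c*[1,-1,-1]
    return cv2.projectPoints(c,np.zeros(3),np.zeros(3),np.array(p['mtx']),np.array([p['k1'],0,0,0.]))[0][:,0]
E
cat > a.py <<'E'
from h import *
print(tcp_to_grasp, {k:np.round(v,3) for k,v in get_obs().items()})
Z=dict(station=0,fence=12,stop=12,sled=12,sled_notch=30,sled_nose=30,sled_tail=30,rack_rest=45,stick_mid=45)
for n in ['top','scene']:
    p=get_image(n); save(p['color'],n+'1.png')
    print(n,np.round(ray(p,280,210)[0]))
    for l in Z:
        for m in mark_of(p,l)[:4]:
            r,c=m['location']; print(l,round(m['p'],2),np.round([c,r]),np.round(atz(p,c,r,Z[l]),1))
E
python3 a.py
```

```text
18.700000000000003 {'t': np.float64(0.0), 'qpos': array([-1.347,  0.424,  1.631, -0.   ,  1.089, -0.019]), 'qvel': array([ 0.001,  0.   , -0.002, -0.002,  0.001,  0.   ]), 'joint_torque': array([ 4.0000e-03, -5.4462e+01, -2.7366e+01,  6.5000e-02,  2.3000e-02,
       -0.0000e+00]), 'ee_pos': array([ 150.173, -606.106,  221.908]), 'orientation': array([-2.473e+00,  1.935e+00,  2.000e-03]), 'ft_force': array([-0.183,  0.147,  0.09 ]), 'moment': array([-0.048,  0.014, -0.038]), 'width': np.float64(87.929)}
top [ 387.   57. 1372.]
station 0.84 [253. 186.] [587.6 153.6   0. ]
fence 0.77 [213. 170.] [641.4 295.   12. ]
stop 0.62 [215. 168.] [648.8 287.   12. ]
stop 0.3 [244. 176.] [618.5 184.2  12. ]
sled 0.95 [270. 188.] [576.3  95.2  12. ]
sled_notch 0.96 [262. 186.] [582.5 122.1  30. ]
sled_notch 0.51 [396. 165.] [ 654.  -341.1   30. ]
sled_nose 0.83 [248. 178.] [611.6 168.6  30. ]
sled_tail 0.93 [288. 179.] [604.7  30.3  30. ]
rack_rest 0.64 [399. 218.] [ 468.  -345.7   45. ]
rack_rest 0.4 [247. 178.] [607.7 171.1  45. ]
stick_mid 0.93 [397. 307.] [ 172.7 -332.1   45. ]
stick_mid 0.89 [398. 218.] [ 471.1 -343.    45. ]
scene [972. 915. 991.]
station 0.88 [258. 259.] [594.2 151.8   0. ]
fence 0.77 [270. 295.] [635.7 292.7  12. ]
fence 0.28 [351. 297.] [451.6 417.7  12. ]
stop 0.68 [272. 295.] [632.5 294.3  12. ]
stop 0.34 [283. 188.] [361.4 -80.5  12. ]
sled 0.65 [255. 249.] [586.1 119.8  12. ]
sled_notch 0.62 [254. 245.] [587.7 118.1  30. ]
sled_tail 0.64 [236. 228.] [601.3  28.   30. ]
rack_rest 0.7 [222. 150.] [ 456.6 -360.9   45. ]
stick_mid 0.62 [288. 141.] [ 214.2 -273.2   45. ]
stick_mid 0.52 [223. 154.] [ 465.1 -335.2   45. ]
```

```bash
python3 -c "
import cv2
im=cv2.imread('pics/top1.png');cv2.imwrite('pics/top1b.png',cv2.resize(im,(800,600),interpolation=cv2.INTER_CUBIC))"
```

```text
(no output)
```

View pics/top1b.png

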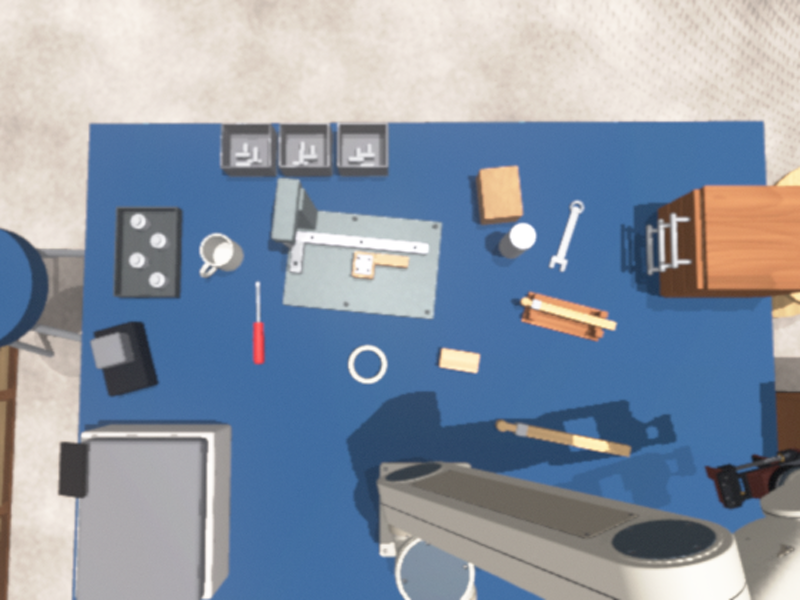

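View pics/scene1.png

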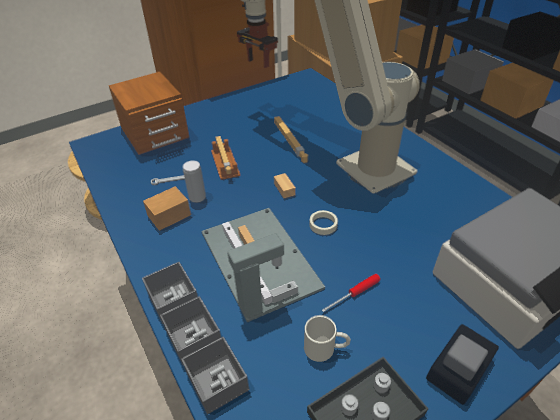

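The top view shows the small stick in the rack at about (568,314) on the 800-wide picture. Its tip points left (world +y). The long look-alike is on the counter at (565,438), the sled is at (380,262), the fence runs (297,238)-(428,248), and the stop is at (296,258). The scene view agrees. Next I move above the rack for a wrist view.

Request:
move_arm --pt "30 25 10 0 0 0.1 87" --pt "60 50 20 0 0 0.2 87" --pt "95 75 30 0 0 0.3 87" --pt "125 100 40 0 0 0.42 87" --pt "155 125 50 0 0 0.53 87"

```text
t: 1.42
ee_pos: [306.4, -480.4, 273.2]
orientation: [2.898, -1.213, 0.0]
ft_force: [0.5, 0.1, 1.2]
width: 86.8
```

Request:
move_arm --pt "30 25 0 0 0 0.1 87" --pt "60 50 0 0 0 0.2 87" --pt "95 75 0 0 0 0.3 87" --pt "125 100 0 0 0 0.42 87" --pt "155 125 0 0 0 0.53 87"

```text
t: 1.83
ee_pos: [461.8, -355.1, 272.9]
orientation: [3.114, -0.41, 0.001]
ft_force: [-0.8, -0.5, -0.2]
width: 87.4
```

Request:
move_arm --pt "8 10 0 0 0 0 87" --pt "8 10 0 0 0 0 87" --pt "8 10 0 0 0 0 87" --pt "8 10 0 0 0 0 87"

```text
t: 2.17
ee_pos: [467.5, -347.3, 272.6]
orientation: [3.113, -0.422, -0.001]
ft_force: [-0.5, -0.0, -0.8]
width: 86.9
```

```bash
cat > b.py <<'E'
from h import *
o=get_obs();print({k:np.round(o[k],3) for k in ['t','qpos','ee_pos','orientation','ft_force','width']})
p=get_image('wrist'); save(p['color'],'w1.png'); T=np.array(p['camera_from_world']); print(np.round(T,3))
for l,z in dict(rack_rest=45,stick_mid=45).items():
    for m in mark_of(p,l)[:4]:
        r,c=m['location']; print(l,round(m['p'],2),np.round([c,r]),np.round(atz(p,c,r,z),1))
E
python3 b.py
```

```text
{'t': np.float64(2.167), 'qpos': array([-0.659,  0.307,  1.68 , -0.   ,  1.155, -0.389]), 'ee_pos': array([ 467.458, -347.279,  272.622]), 'orientation': array([ 3.113e+00, -4.220e-01, -1.000e-03]), 'ft_force': array([-0.479, -0.044, -0.795]), 'width': np.float64(86.904)}
[[ 9.64000e-01 -2.68000e-01 -0.00000e+00 -5.42615e+02]
 [ 2.56000e-01  9.22000e-01 -2.90000e-01  2.50949e+02]
 [ 7.80000e-02  2.79000e-01  9.57000e-01 -3.78561e+02]
 [ 0.00000e+00  0.00000e+00  0.00000e+00  1.00000e+00]]
rack_rest 0.69 [272. 176.] [ 462.3 -337.7   45. ]
stick_mid 0.93 [ 94. 221.] [ 195.  -332.1   45. ]
stick_mid 0.72 [275. 178.] [ 465.  -342.3   45. ]
```

View pics/w1.png

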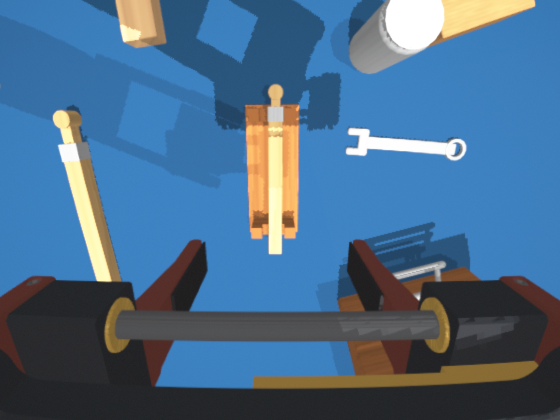

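Wrist view: the stick's rear end is at (275,253), the tip disc is centred at about (276,92), and the bar's edges are at x≈269-282. The rack spans (247-298, 105-238).

```bash
cat > c.py <<'E'
from h import *
p=get_image('wrist')
save(cv2.resize(p['color'][70:270,200:350],None,fx=3,fy=3,interpolation=cv2.INTER_CUBIC),'w1c.png')
for c,r,z in [(275,253.5,45),(275,248,55),(276,92,55),(276,84.5,55),(269,200,55),(282,200,55),(247,106,50),(298,106,50),(249,237,50),(297,237,50)]:
    print((c,r,z),np.round(atz(p,c,r,z),1))
E
python3 c.py
```

```text
(275, 253.5, 45) [ 435.2 -450.8   45. ]
(275, 248, 55) [ 438.8 -437.9   55. ]
(276, 92, 55) [ 496.2 -237.8   55. ]
(276, 84.5, 55) [ 498.6 -229.4   55. ]
(269, 200, 55) [ 450.1 -367.6   55. ]
(282, 200, 55) [ 467.1 -372.3   55. ]
(247, 106, 50) [ 456.7 -243.6   50. ]
(298, 106, 50) [ 518.5 -260.9   50. ]
(249, 237, 50) [ 407.1 -413.7   50. ]
(297, 237, 50) [ 473.  -432.1   50. ]
```

View pics/w1c.png

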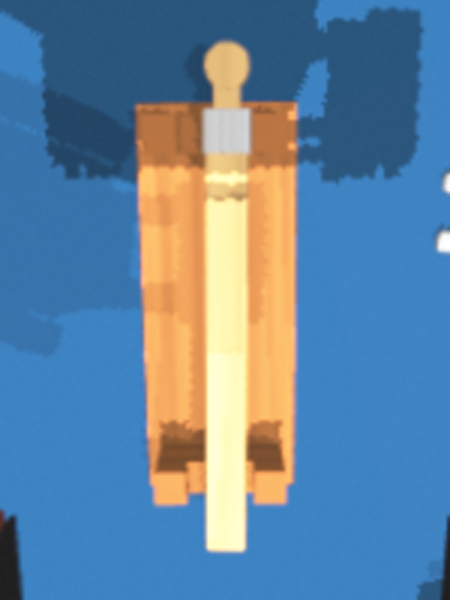

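Request:
move_arm --pt "0 7 -40 0 0 0 87" --pt "-1 7 -80 0 0 0 87" --pt "-1 7 -120 0 0 0 87" --pt "-1 7 -160 0 0 0 87" --pt "-1 7 -190 0 0 0 87"

```text
t: 2.78
ee_pos: [465.7, -339.6, 79.9]
orientation: [-3.112, 0.422, 0.003]
ft_force: [-0.1, -0.9, -0.3]
width: 86.8
```

Request:
move_arm --pt "0 0 -25 0 0 0 70" --pt "0 0 -45 0 0 0 50" --pt "0 0 -54 0 0 0 40" --pt "0 0 -54 0 0 0 34" --pt "0 0 -54 0 0 0 30"

```text
t: 3.2
ee_pos: [467.2, -340.2, 29.0]
orientation: [-3.113, 0.421, 0.0]
ft_force: [0.7, 0.5, 0.5]
width: 57.2
```

```bash
cat > d.py <<'E'
from h import *
p=get_image('wrist'); save(p['color'],'w2.png')
for c,r,z in [(275,253.7,55),(275.5,91.3,55)]: print(z)
for l in ['stick_mid']:
    for m in mark_of(p,l)[:4]:
        r,c=m['location']; print(l,round(m['p'],2),np.round([c,r]),np.round(atz(p,c,r,45),1))
E
python3 d.py
```

```text
55
55
stick_mid 0.7 [277. 271.] [ 466.3 -342.    45. ]
```

View pics/w2.png

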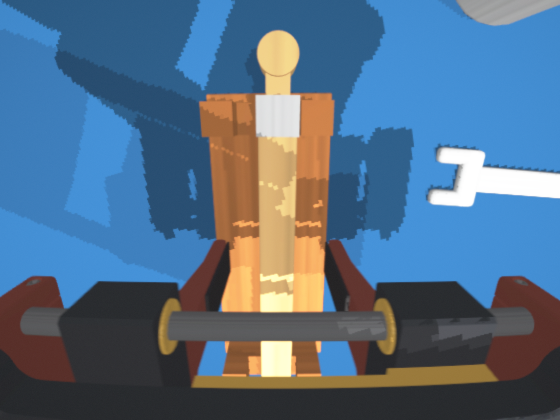

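Wrist close-up: the fingers straddle the bar between the saddles, and the tip disc is at (278,53). I close and lift.

Run:
```python
from h import *
p=get_image('wrist'); o=get_obs()
t=atz(p,278,53,55); print(t, np.hypot(*(t-o['ee_pos'])[:2]), o['ee_pos'],o['ft_force'],o['moment'])
```

```text
[ 496.56086891 -236.67475336   55.        ] 107.63820982630668 [ 468.15901372 -340.49825184   30.2490259 ] [-0.60946553  0.03606042 -0.16474816] [-0.07852633 -0.05099268 -0.01829018]
```

Request:
move_arm --pt "0 0 0 0 0 0 10" --pt "0 0 0 0 0 0 10" --pt "0 0 0 0 0 0 10" --pt "0 0 0 0 0 0 10" --pt "0 0 0 0 0 0 10"

```text
t: 3.77
ee_pos: [467.5, -339.7, 29.1]
orientation: [3.113, -0.42, 0.001]
ft_force: [-0.8, 0.8, 4.1]
width: 17.6
```

Request:
move_arm --pt "0 0 0 0 0 0 10" --pt "0 0 0 0 0 0 10" --pt "0 0 0 0 0 0 10" --pt "0 0 0 0 0 0 10" --pt "0 0 0 0 0 0 10"

```text
t: 4.18
ee_pos: [467.5, -339.7, 29.1]
orientation: [3.113, -0.42, 0.001]
ft_force: [-1.2, 1.5, 6.1]
width: 17.6
```

Request:
move_arm --pt "0 0 15 0 0 0 10" --pt "0 0 45 0 0 0 10" --pt "0 0 85 0 0 0 10" --pt "0 0 120 0 0 0 10" --pt "0 0 150 0 0 0 10"

```text
t: 4.6
ee_pos: [467.4, -339.7, 180.7]
orientation: [3.113, -0.419, 0.001]
ft_force: [0.9, -0.3, -2.0]
width: 18.1
```

Request:
move_arm --pt "3 30 20 0 0 0 10" --pt "6 65 45 0 0 0 10" --pt "9 100 65 0 0 0 10" --pt "12 135 85 0 0 0 10" --pt "15 170 105 0 0 0 10"

```text
t: 5.02
ee_pos: [481.8, -168.0, 284.5]
orientation: [-3.113, 0.42, 0.0]
ft_force: [0.7, 0.1, -0.8]
width: 17.7
```

Request:
move_arm --pt "3 38 10 0 0 0 10" --pt "6 76 20 0 0 0 10" --pt "9 114 30 0 0 0 10" --pt "12 152 35 0 0 0 10" --pt "15 190 35 0 0 0 10"

```text
t: 5.43
ee_pos: [497.5, 22.2, 319.9]
orientation: [-3.113, 0.42, -0.003]
ft_force: [1.8, -0.1, -0.9]
width: 18.1
```

Request:
move_arm --pt "2 20 0 0 0 0 10" --pt "2 40 0 0 0 0 10" --pt "2 40 0 0 0 0 10" --pt "2 40 0 0 0 0 10"

```text
t: 5.77
ee_pos: [498.9, 61.0, 318.3]
orientation: [3.113, -0.416, -0.001]
ft_force: [0.7, -0.1, 0.1]
width: 17.6
```

```bash
cat > e.py <<'E'
from h import *
o=get_obs();print({k:np.round(o[k],3) for k in ['t','qpos','ee_pos','orientation','ft_force','width']})
p=get_image('wrist'); save(cv2.resize(p['color'],(800,600),interpolation=cv2.INTER_CUBIC),'w3.png')
import pickle; pickle.dump(p,open('w3.pkl','wb'))
Z=dict(station=0,fence=12,stop=12,sled=12,sled_notch=30,sled_nose=30,sled_tail=30)
for l,z in Z.items():
    for m in mark_of(p,l)[:3]:
        r,c=m['location']; print(l,round(m['p'],2),np.round([c,r]),np.round(atz(p,c,r,z),1))
E
python3 e.py
```

```text
{'t': np.float64(5.767), 'qpos': array([ 0.098,  0.135,  1.794, -0.   ,  1.214,  0.364]), 'ee_pos': array([498.926,  60.975, 318.288]), 'orientation': array([ 3.113e+00, -4.160e-01, -1.000e-03]), 'ft_force': array([ 0.732, -0.144,  0.07 ]), 'width': np.float64(17.632)}
station 0.61 [445. 260.] [ 756.6 -182.6    0. ]
stop 0.49 [439. 260.] [ 740.5 -171.    12. ]
sled 0.81 [320. 132.] [579.1 103.   12. ]
sled_notch 0.89 [318. 120.] [578.6 123.2  30. ]
sled_notch 0.67 [320. 134.] [577.1 102.3  30. ]
sled_nose 0.59 [338.  82.] [619.7 167.5  30. ]
```

View pics/w3.png

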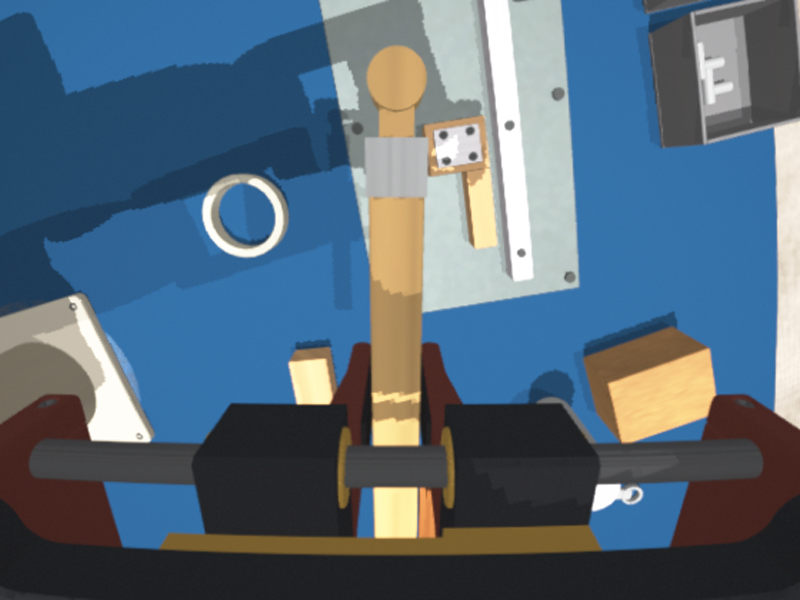

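Wrist view (800-wide): sled block corners at (426,125), (484,117) and (430,176), with the tail's rear end at (473-497, 247). The fence's guiding top edge runs from (486,0) to (512,279), and the stick tip is at (397,78).

```bash
cat > f.py <<'E'
from h import *
import pickle; p=pickle.load(open('w3.pkl','rb'))
g=lambda c,r,z: atz(p,c*.7,r*.7,z)
pts=dict(FL=(426,125,48),FR=(484,117,48),RL=(430,176,48),TL=(473,248,48),TR=(497,246,48),notch=(465,172,48),f0=(486,2,42),f1=(498,140,42),f2=(512,279,42),plateRR=(579,287,12),tip=(397,78,328))
w={k:g(*v) for k,v in pts.items()}
for k in w: print(k,np.round(w[k],1))
d=w['f0']-w['f2']; fy=d[:2]/np.hypot(*d[:2]); fx=np.array([fy[1],-fy[0]]); print('fy',fy,np.degrees(np.arctan2(fy[0],fy[1])))
for k in w: q=w[k][:2]-w['f2'][:2]; print(k,np.round([q@fx,q@fy],1))
im=cv2.imread('pics/w3.png'); cv2.imwrite('pics/w3c.png',cv2.resize(im[0:300,380:600],None,fx=2,fy=2,interpolation=cv2.INTER_CUBIC))
# top view crop upscaled
t=cv2.imread('pics/top1.png'); cv2.imwrite('pics/t1c.png',cv2.resize(t[120:230,190:320],None,fx=5,fy=5,interpolation=cv2.INTER_CUBIC))
E
python3 f.py
```

```text
FL [559.7 173.2  48. ]
FR [616.2 165.9  48. ]
RL [551.7 125.3  48. ]
TL [577.7  42.6  48. ]
TR [602.6  38.1  48. ]
notch [586.6 120.   48. ]
f0 [641.9 265.8  42. ]
f1 [626.5 141.5  42. ]
f2 [612.6  -3.3  42. ]
plateRR [694.5 -43.5  12. ]
tip [527.9 167.3 328. ]
fy [0.10830259 0.99411798] 6.217476718560293
FL [-71.6 169.8]
FR [-14.8 168.6]
RL [-74.4 121.3]
TL [-39.6  41.9]
TR [-14.3  40.1]
notch [-39.2 119.8]
f0 [  0.  270.7]
f1 [ -1.9 145.5]
f2 [0. 0.]
plateRR [ 85.9 -31.1]
tip [-102.7  160.4]
```

View pics/w3c.png

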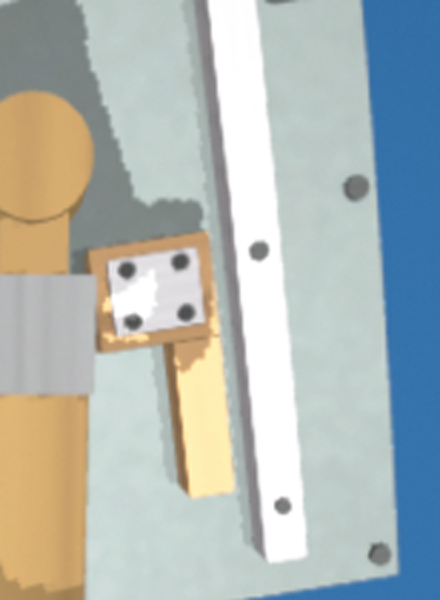

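View pics/t1c.png

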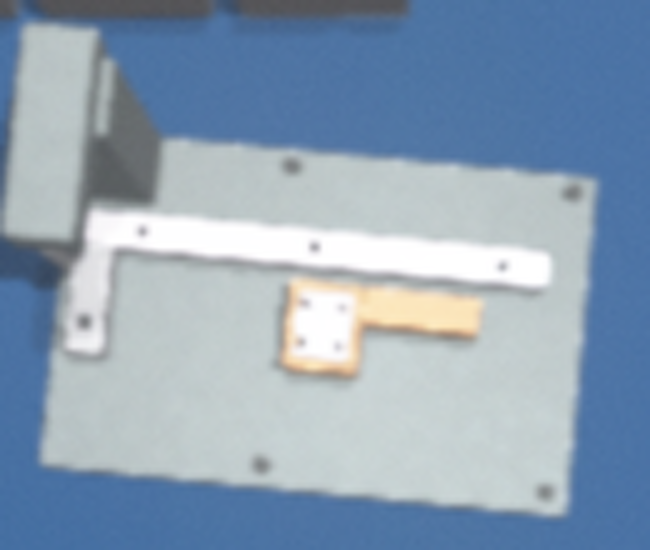

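The crop confirms that the sled is nearly parallel to the fence, with a gap of about 15 mm. The top crop shows the fence, stop, head and sled as expected. I refine the fence line numerically.

```bash
cat > g.py <<'E'
from h import *
import pickle; p=pickle.load(open('w3.pkl','rb'))
g=cv2.cvtColor(p['color'],cv2.COLOR_RGB2HSV)
m=(g[...,2]>243)&(g[...,1]<25)
L=[]
for r in range(3,192,6):
    c=np.where(m[r,330:385])[0]
    if len(c)>8: L.append([*atz(p,330+c[0]-.5,r,42)[:2],*atz(p,330+c[-1]+.5,r,42)[:2]])
L=np.array(L)
for s in (L[:,:2],L[:,2:]):
    k=np.polyfit(s[:,1],s[:,0],1); e=s[:,0]-np.polyval(k,s[:,1]); print('wrist',np.degrees(np.arctan(k[0])),np.polyval(k,[0,100,300]),np.abs(e).max())
p=get_image('top'); g=cv2.cvtColor(p['color'],cv2.COLOR_RGB2HSV); save(p['color'],'top2.png')
t=cv2.cvtColor(cv2.imread('pics/top1.png'),cv2.COLOR_BGR2HSV)
m=(t[...,2]>225)&(t[...,1]<25)
A=[];
for c in range(222,298,4):
    r=np.where(m[155:182,c])[0]
    if len(r)>2: A.append([*atz(p,c,155+r[-1]+.5,42)[:2],*atz(p,c,155+r[0]-.5,42)[:2]])
A=np.array(A)
for s in (A[:,:2],A[:,2:]):
    k=np.polyfit(s[:,1],s[:,0],1); e=s[:,0]-np.polyval(k,s[:,1]); print('top',np.degrees(np.arctan(k[0])),np.polyval(k,[0,100,300]),np.abs(e).max())
print('stopface', atz(p,190+112/5,120+330/5,42))
E
python3 g.py
```

```text
wrist 5.491926419344356 [614.16123076 623.77591407 643.00528069] 0.90873963804097
wrist 5.42288111056447 [636.1013252  645.59440175 664.58055486] 0.8230750782394125
top 4.98271355848243 [609.12897998 617.84744567 635.28437705] 27.519885675221758
top 5.493941202047341 [637.52552363 647.14375591 666.38022049] 1.6123841732186293
stopface [580.27474284 290.55898098  42.        ]
```

Request:
move_arm --pt "-6 -7 -20 0 0 -0.12 10" --pt "-12 -14 -50 0 0 -0.24 10" --pt "-18 -21 -80 0 0 -0.36 10" --pt "-24 -28 -110 0 0 -0.48 10" --pt "-31 -35 -140 0 0 -0.6 10"

```text
t: 6.63
ee_pos: [468.3, 24.8, 177.8]
orientation: [-2.846, 1.33, -0.002]
ft_force: [-0.5, -0.2, -1.1]
width: 17.3
```

Request:
move_arm --pt "0 0 -30 0 0 -0.015 10" --pt "0 0 -60 0 0 -0.015 10" --pt "0 0 -80 0 0 -0.015 10" --pt "0 0 -90 0 0 -0.015 10" --pt "0 0 -90 0 0 -0.015 10"

```text
t: 7.05
ee_pos: [467.0, 25.1, 86.9]
orientation: [2.839, -1.342, -0.005]
ft_force: [-0.2, 0.6, -1.4]
width: 17.6
```

```bash
cat > i.py <<'E'
from h import *
import sys,pickle
o=get_obs();print({k:np.round(o[k],3) for k in ['t','qpos','ee_pos','orientation','ft_force','moment','width']})
p=get_image('wrist'); n=sys.argv[1]; save(cv2.resize(p['color'],(800,600),interpolation=cv2.INTER_CUBIC),n+'.png'); pickle.dump(p,open(n+'.pkl','wb'))
for m in mark_of(p,'sled_notch')[:2]:
    r,c=m['location']; print(round(m['p'],2),np.round([c,r]),np.round(atz(p,c,r,30),1))
E
python3 i.py w4
```

```text
{'t': np.float64(7.05), 'qpos': array([ 0.028,  0.422,  2.055, -0.   ,  0.668,  0.912]), 'ee_pos': array([467.039,  25.145,  86.915]), 'orientation': array([ 2.839, -1.342, -0.005]), 'ft_force': array([-0.238,  0.628, -1.352]), 'moment': array([-0.012, -0.035, -0.018]), 'width': np.float64(17.636)}
0.84 [281.   5.] [587.9 120.9  30. ]
```

View pics/w4.png

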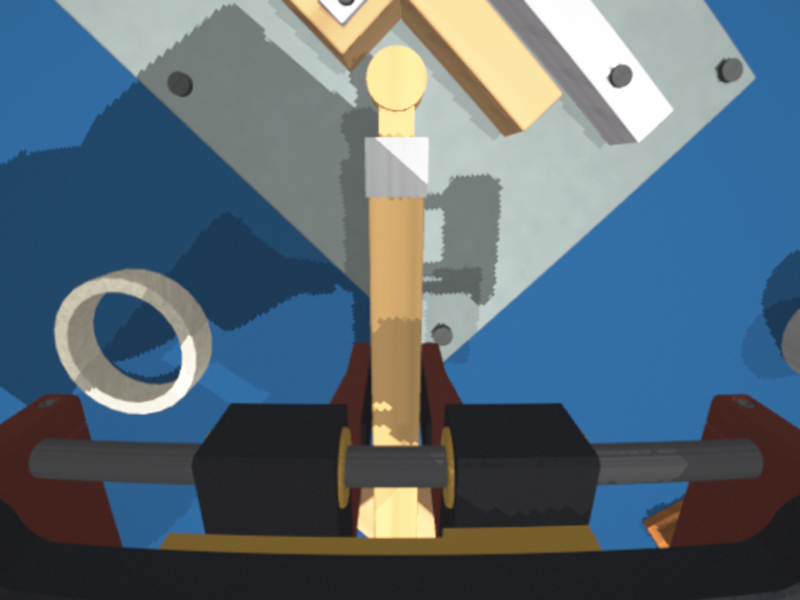

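The tip (397,78) points straight at the notch at about (400,15), clear of the sled. I descend and approach.

Request:
move_arm --pt "0 0 -30 0 0 0 10" --pt "0 0 -55 0 0 0 10" --pt "0 0 -65 0 0 0 10" --pt "0 0 -68 0 0 0 10" --pt "0 0 -68 0 0 0 10"

```text
t: 7.57
ee_pos: [468.8, 25.4, 21.3]
orientation: [-2.84, 1.342, -0.001]
ft_force: [1.1, 0.2, -1.0]
width: 17.7
```

Request:
move_arm --pt "5 3 0 0 0 0 10" --pt "10 6 0 0 0 0 10" --pt "15 9 0 0 0 0 10" --pt "20 12 0 0 0 0 10" --pt "20 12 0 0 0 0 10"

```text
t: 7.98
ee_pos: [490.4, 38.0, 21.4]
orientation: [-2.839, 1.341, -0.004]
ft_force: [0.7, -0.6, -1.7]
width: 17.9
```

Request:
move_arm --pt "1 1 0 0 0 0 10" --pt "2 2 0 0 0 0 10" --pt "3 3 0 0 0 0 10" --pt "4 4 0 0 0 0 10" --pt "5 5 0 0 0 0 10"

```text
t: 8.4
ee_pos: [493.2, 42.4, 20.6]
orientation: [2.84, -1.343, -0.0]
ft_force: [-0.8, 0.1, -1.4]
width: 17.7
```

Request:
move_arm --pt "0.5 1 -2 0 0 0 10" --pt "1 2 -3 0 0 0 10" --pt "1.5 3 -3 0 0 0 10" --pt "2 4 -3 0 0 0 10" --pt "2.5 5 -3 0 0 0 10"

```text
t: 8.82
ee_pos: [495.4, 47.3, 17.5]
orientation: [2.84, -1.342, -0.001]
ft_force: [-1.0, -1.1, -1.1]
width: 17.6
```

Request:
move_arm --pt "0.8 0.5 0 0 0 0 10" --pt "1.6 1 0 0 0 0 10" --pt "2.4 1.5 0 0 0 0 10" --pt "3.2 2 0 0 0 0 10" --pt "4 2.5 0 0 0 0 10"

```text
t: 9.23
ee_pos: [499.6, 49.9, 17.6]
orientation: [2.84, -1.342, -0.001]
ft_force: [-1.1, -1.1, -0.5]
width: 17.8
```

Request:
move_arm --pt "1.2 0.1 0 0 0 0 10" --pt "2.4 0.2 0 0 0 0 10" --pt "3.6 0.3 0 0 0 0 10" --pt "4.8 0.4 0 0 0 0 10" --pt "6 0.5 0 0 0 0 10"

```text
t: 9.65
ee_pos: [505.9, 50.4, 17.7]
orientation: [2.84, -1.342, -0.0]
ft_force: [-1.7, 0.2, -2.2]
width: 17.8
```

```bash
python3 i.py w5
```

```text
{'t': np.float64(9.65), 'qpos': array([0.076, 0.594, 1.985, 0.   , 0.562, 0.959]), 'ee_pos': array([505.894,  50.398,  17.666]), 'orientation': array([ 2.84 , -1.342, -0.   ]), 'ft_force': array([-1.706,  0.185, -2.197]), 'moment': array([-0.09 ,  0.308,  0.153]), 'width': np.float64(17.777)}
0.87 [273.  35.] [595.7 126.8  30. ]
```

View pics/w5.png

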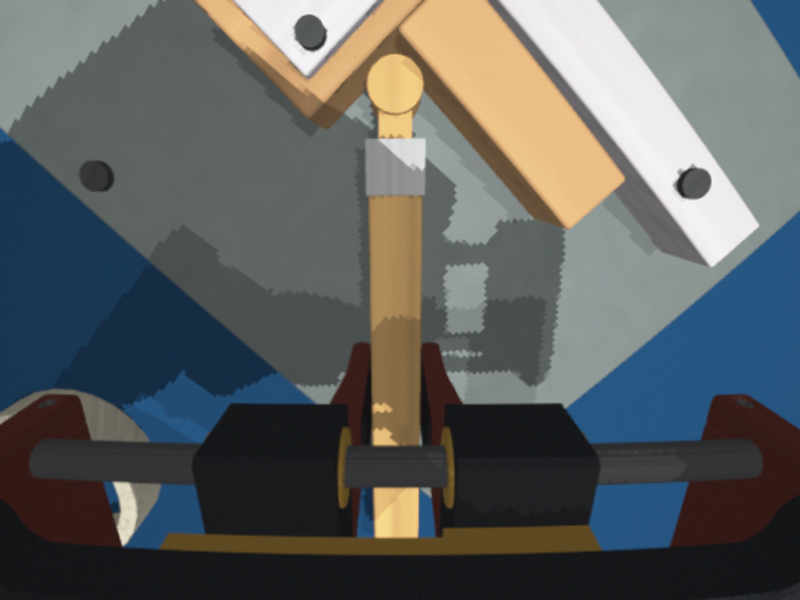

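The tip is seated in the notch (397,80), and the sled is a few mm off the fence and nearly parallel. Now I press slowly.

Request:
move_arm --pt "0.5 0 0 0 0 0 10" --pt "1 0.1 0 0 0 0 10" --pt "1.5 0.2 0 0 0 0 10" --pt "2 0.3 0 0 0 0 10" --pt "2.5 0.4 0 0 0 0 10"

```text
t: 10.17
ee_pos: [508.2, 50.7, 17.7]
orientation: [2.84, -1.342, -0.0]
ft_force: [-1.2, -0.0, -0.7]
width: 17.7
```

Request:
move_arm --pt "0.4 0 0 0 0 0 10" --pt "0.8 0.1 0 0 0 0 10" --pt "1.2 0.1 0 0 0 0 10" --pt "1.6 0.2 0 0 0 0 10" --pt "1.6 0.2 0 0 0 0 10"

```text
t: 10.58
ee_pos: [509.8, 50.9, 17.6]
orientation: [2.84, -1.342, -0.0]
ft_force: [-3.7, -1.1, -0.8]
width: 18.0
```

Request:
move_arm --pt "0.3 0 0 0 0 0 10" --pt "0.6 0.1 0 0 0 0 10" --pt "0.6 0.1 0 0 0 0 10"

```text
t: 10.83
ee_pos: [510.2, 51.0, 17.6]
orientation: [2.84, -1.342, -0.001]
ft_force: [-4.0, -1.6, -0.9]
width: 17.8
```

Request:
move_arm --pt "0.3 0 0 0 0 0 10" --pt "0.6 0.1 0 0 0 0 10" --pt "0.6 0.1 0 0 0 0 10"

```text
t: 11.08
ee_pos: [510.3, 51.0, 17.5]
orientation: [2.84, -1.342, -0.002]
ft_force: [-4.7, -2.9, -0.1]
width: 17.7
```

Request:
move_arm --pt "0.6 1 0 0 0 0 10" --pt "0.8 3 0 0 0 0 10" --pt "1 5 0 0 0 0 10" --pt "1.2 7 0 0 0 0 10" --pt "1.4 9 0 0 0 0 10"

```text
t: 11.5
ee_pos: [510.9, 59.6, 17.4]
orientation: [2.838, -1.342, -0.004]
ft_force: [-6.8, -7.2, 1.7]
width: 17.7
```

Request:
move_arm --pt "0.2 2 0 0 0 0 10" --pt "0.4 4 0 0 0 0 10" --pt "0.6 6 0 0 0 0 10" --pt "0.8 8 0 0 0 0 10" --pt "1 10 0 0 0 0 10"

```text
t: 11.92
ee_pos: [511.9, 69.6, 17.4]
orientation: [2.838, -1.342, -0.004]
ft_force: [-7.2, -5.5, 2.5]
width: 17.7
```

Request:
move_arm --pt "0.2 2 0 0 0 0 10" --pt "0.4 4 0 0 0 0 10" --pt "0.6 6 0 0 0 0 10" --pt "0.8 8 0 0 0 0 10" --pt "1 10 0 0 0 0 10"

```text
t: 12.33
ee_pos: [512.8, 79.5, 17.4]
orientation: [2.838, -1.342, -0.004]
ft_force: [-7.4, -5.1, 2.9]
width: 17.8
```

Request:
move_arm --pt "0.2 2 0 0 0 0 10" --pt "0.4 4 0 0 0 0 10" --pt "0.6 6 0 0 0 0 10" --pt "0.7 8 0 0 0 0 10" --pt "0.9 10 0 0 0 0 10"

```text
t: 12.75
ee_pos: [513.7, 89.5, 17.4]
orientation: [2.838, -1.342, -0.004]
ft_force: [-6.3, -6.7, 2.0]
width: 17.4
```

Request:
move_arm --pt "0.2 2 0 0 0 0 10" --pt "0.4 4 0 0 0 0 10" --pt "0.6 6 0 0 0 0 10" --pt "0.7 8 0 0 0 0 10" --pt "0.9 10 0 0 0 0 10"

```text
t: 13.17
ee_pos: [514.7, 99.5, 17.4]
orientation: [2.838, -1.342, -0.004]
ft_force: [-7.2, -6.0, 2.0]
width: 17.6
```

Request:
move_arm --pt "0.2 2 0 0 0 0 10" --pt "0.4 4 0 0 0 0 10" --pt "0.6 6 0 0 0 0 10" --pt "0.7 8 0 0 0 0 10" --pt "0.9 10 0 0 0 0 10"

```text
t: 13.58
ee_pos: [515.7, 109.5, 17.4]
orientation: [2.838, -1.342, -0.004]
ft_force: [-7.4, -5.4, 0.4]
width: 18.0
```

Request:
move_arm --pt "0.2 2 0 0 0 0 10" --pt "0.4 4 0 0 0 0 10" --pt "0.6 6 0 0 0 0 10" --pt "0.7 8 0 0 0 0 10" --pt "0.9 10 0 0 0 0 10"

```text
t: 14.0
ee_pos: [516.6, 119.5, 17.4]
orientation: [2.838, -1.342, -0.003]
ft_force: [-6.9, -4.6, 1.8]
width: 17.9
```

Request:
move_arm --pt "0.2 2 0 0 0 0 10" --pt "0.4 4 0 0 0 0 10" --pt "0.6 6 0 0 0 0 10" --pt "0.7 8 0 0 0 0 10" --pt "0.9 10 0 0 0 0 10"

```text
t: 14.42
ee_pos: [517.6, 129.5, 17.4]
orientation: [2.838, -1.342, -0.003]
ft_force: [-6.0, -6.9, 1.6]
width: 18.1
```

Request:
move_arm --pt "0.2 2 0 0 0 0 10" --pt "0.4 4 0 0 0 0 10" --pt "0.6 6 0 0 0 0 10" --pt "0.7 8 0 0 0 0 10" --pt "0.9 10 0 0 0 0 10"

```text
t: 14.83
ee_pos: [518.6, 139.5, 17.4]
orientation: [2.838, -1.342, -0.003]
ft_force: [-6.3, -5.7, 2.0]
width: 17.8
```

Request:
move_arm --pt "0.2 2 0 0 0 0 10" --pt "0.4 4 0 0 0 0 10" --pt "0.6 6 0 0 0 0 10" --pt "0.8 8 0 0 0 0 10" --pt "1 10 0 0 0 0 10"

```text
t: 15.25
ee_pos: [519.5, 149.5, 17.4]
orientation: [2.838, -1.342, -0.003]
ft_force: [-6.1, -5.9, 1.1]
width: 17.9
```

Request:
move_arm --pt "0.1 1 0 0 0 0 10" --pt "0.2 2 0 0 0 0 10" --pt "0.3 3 0 0 0 0 10" --pt "0.4 4 0 0 0 0 10" --pt "0.5 5 0 0 0 0 10"

```text
t: 15.67
ee_pos: [520.0, 154.4, 17.4]
orientation: [2.838, -1.342, -0.003]
ft_force: [-5.6, -5.1, 1.0]
width: 18.0
```

Request:
move_arm --pt "0.1 1 0 0 0 0 10" --pt "0.2 2 0 0 0 0 10" --pt "0.3 3 0 0 0 0 10" --pt "0.4 4 0 0 0 0 10" --pt "0.5 5 0 0 0 0 10"

```text
t: 16.08
ee_pos: [520.5, 159.4, 17.4]
orientation: [2.838, -1.342, -0.003]
ft_force: [-5.9, -5.6, 1.3]
width: 17.9
```

Roughly 10 mm to go. Slow steps, one call at a time.

Request:
move_arm --pt "0.1 0.8 0 0 0 0 10" --pt "0.2 1.6 0 0 0 0 10" --pt "0.3 2.4 0 0 0 0 10" --pt "0.4 3.2 0 0 0 0 10" --pt "0.5 4 0 0 0 0 10"

```text
t: 16.5
ee_pos: [520.9, 163.3, 17.4]
orientation: [2.838, -1.342, -0.004]
ft_force: [-6.7, -6.2, 3.2]
width: 17.9
```

Request:
move_arm --pt "0.1 0.6 0 0 0 0 10" --pt "0.2 1.2 0 0 0 0 10" --pt "0.2 1.8 0 0 0 0 10" --pt "0.3 2.4 0 0 0 0 10"

```text
t: 16.83
ee_pos: [521.1, 165.7, 17.4]
orientation: [2.838, -1.342, -0.004]
ft_force: [-7.0, -7.3, 2.3]
width: 17.9
```

Request:
move_arm --pt "0.1 0.6 0 0 0 0 10" --pt "0.1 1.2 0 0 0 0 10" --pt "0.2 1.8 0 0 0 0 10" --pt "0.2 2.4 0 0 0 0 10"

```text
t: 17.17
ee_pos: [521.3, 168.1, 17.3]
orientation: [2.838, -1.342, -0.004]
ft_force: [-6.3, -6.1, 1.9]
width: 18.1
```

Request:
move_arm --pt "0.1 0.6 0 0 0 0 10" --pt "0.1 1.2 0 0 0 0 10" --pt "0.2 1.8 0 0 0 0 10" --pt "0.2 2.4 0 0 0 0 10"

```text
t: 17.5
ee_pos: [521.6, 170.5, 17.4]
orientation: [2.838, -1.342, -0.004]
ft_force: [-5.7, -5.5, 1.2]
width: 17.9
```

Request:
move_arm --pt "0.1 0.6 0 0 0 0 10" --pt "0.2 1.2 0 0 0 0 10" --pt "0.3 1.8 0 0 0 0 10" --pt "0.4 2.4 0 0 0 0 10"

```text
t: 17.83
ee_pos: [520.8, 172.0, 17.0]
orientation: [2.836, -1.342, -0.006]
ft_force: [-7.3, -11.8, 1.9]
width: 18.1
```

Request:
move_arm --pt "0 0.2 0 0 0 0 10" --pt "0 0.4 0 0 0 0 10" --pt "0 0.4 0 0 0 0 10" --pt "0 0.4 0 0 0 0 10" --pt "0 0.4 0 0 0 0 10"

```text
t: 18.25
ee_pos: [520.6, 172.2, 16.9]
orientation: [2.835, -1.342, -0.007]
ft_force: [-6.7, -10.9, 1.2]
width: 18.5
```

Request:
move_arm --pt "0 0.3 0 0 0 0 10" --pt "0 0.6 0 0 0 0 10" --pt "0 0.6 0 0 0 0 10" --pt "0 0.6 0 0 0 0 10" --pt "0 0.6 0 0 0 0 10"

```text
t: 18.67
ee_pos: [520.4, 172.5, 16.8]
orientation: [2.834, -1.342, -0.007]
ft_force: [-8.0, -12.9, 2.1]
width: 17.8
```

```bash
python3 i.py w6
```

```text
{'t': np.float64(18.667), 'qpos': array([ 2.990e-01,  6.320e-01,  1.892e+00, -1.000e-03,  6.250e-01,
        1.185e+00]), 'ee_pos': array([520.368, 172.535,  16.795]), 'orientation': array([ 2.834, -1.342, -0.007]), 'ft_force': array([ -7.986, -12.866,   2.092]), 'moment': array([-1.948,  1.159, -0.51 ]), 'width': np.float64(17.848)}
0.72 [281.  34.] [612.8 246.1  30. ]
```

View pics/w6.png

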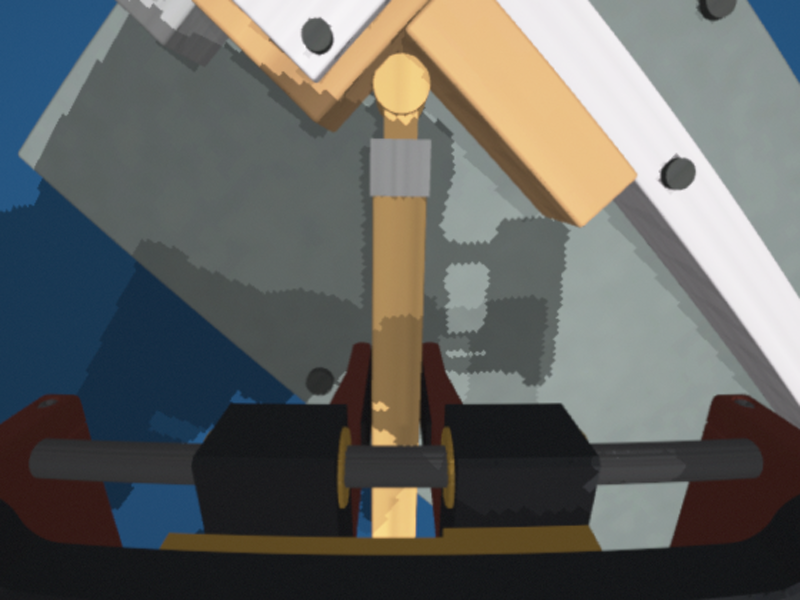

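The sled lies flush along the fence and against the stop (block edge at (190,50)). The stick has yawed by only about 1° in the grip. The notch mark also fits home. Now I back out and lift.

Request:
move_arm --pt "-0.8 -1 0 0 0 0 10" --pt "-2 -2.2 0 0 0 0 10" --pt "-6 -6 0 0 0 0 10" --pt "-15 -14 0 0 0 0 10" --pt "-30 -26 0 0 0 0 10"

```text
t: 19.18
ee_pos: [495.3, 149.3, 18.2]
orientation: [-2.838, 1.34, -0.005]
ft_force: [0.2, -0.6, -0.3]
width: 17.8
```

Request:
move_arm --pt "-10 -8 5 0 0 0 10" --pt "-15 -15 35 0 0 0.05 10" --pt "-18 -25 75 0 0 0.15 10" --pt "-20 -45 110 0 0 0.26 10" --pt "-20 -75 140 0 0 0.37 10"

```text
t: 19.6
ee_pos: [473.5, 74.6, 159.4]
orientation: [-3.04, 0.785, -0.004]
ft_force: [0.6, 0.1, -0.7]
width: 17.8
```

```bash
cat > k.py <<'E'
from h import *
o=get_obs();print({k:np.round(o[k],3) for k in ['t','ee_pos','orientation','ft_force','moment','width']})
p=get_image('top'); save(cv2.resize(p['color'][120:230,190:320],None,fx=5,fy=5,interpolation=cv2.INTER_CUBIC),'t3c.png')
fx=np.array([.9955,-.095]);fy=np.array([.095,.9955]);O=np.array([642.5,294])
for l,z in dict(sled_notch=30,sled_nose=30,sled_tail=30,sled=12).items():
    for m in mark_of(p,l)[:1]:
        r,c=m['location']; q=atz(p,c,r,z)[:2]-O; print(l,round(m['p'],2),np.round([q@fx,q@fy],1))
# stick yaw in wrist image
w=get_image('wrist'); g=cv2.cvtColor(w['color'],cv2.COLOR_RGB2HSV)
m=((g[...,0]>8)&(g[...,0]<28)&(g[...,1]>70)).astype(np.uint8)
zt=o['ee_pos'][2]+26; P=[]
for r in range(145,235,10):
    c=np.where(m[r,240:320])[0]+240
    if len(c): P.append([*atz(w,(c[0]+c[-1])/2,r,zt)[:2],len(c)])
P=np.array(P); print(np.round(P,1)); k=np.polyfit(P[:,1],P[:,0],1); print('stick deg from y',np.degrees(np.arctan(k[0])), 'x at tcp y',np.polyval(k,o['ee_pos'][1]))
save(w['color'],'w7.png')
E
python3 k.py
```

```text
{'t': np.float64(19.6), 'ee_pos': array([473.495,  74.648, 159.447]), 'orientation': array([-3.04 ,  0.785, -0.004]), 'ft_force': array([ 0.601,  0.073, -0.67 ]), 'moment': array([-0.078, -0.141,  0.024]), 'width': np.float64(17.824)}
sled_notch 0.78 [-32.8 -51. ]
sled_nose 0.78 [-4.2  8. ]
sled_tail 0.77 [   0.6 -132.8]
sled 0.96 [-31.2 -58.9]
[[506.6 134.1  37. ]
 [504.4 130.2  37. ]
 [502.1 126.3  37. ]
 [499.8 122.2  37. ]
 [497.3 118.2  36. ]
 [494.9 114.   36. ]
 [492.7 109.6  35. ]
 [490.2 105.2  35. ]
 [487.6 100.8  35. ]]
stick deg from y 29.645375953013723 x at tcp y 472.711674106845
```

Request:
move_arm --pt "-1 -38 0 0 0 0.05 10" --pt "-2 -76 0 0 0 0.1 10" --pt "-3 -114 0 0 0 0.15 10" --pt "-4 -152 0 0 0 0.2 10" --pt "-5 -190 0 0 0 0.245 10"

```text
t: 20.32
ee_pos: [467.5, -116.1, 155.4]
orientation: [-3.113, 0.415, 0.005]
ft_force: [1.2, 0.9, -1.1]
width: 17.7
```

Request:
move_arm --pt "0 -38 0 0 0 0 10" --pt "0 -76 0 0 0 0 10" --pt "0 -114 0 0 0 0 10" --pt "0 -152 0 0 0 0 10" --pt "-1 -190 0 0 0 0 10"

```text
t: 20.73
ee_pos: [467.0, -306.2, 155.0]
orientation: [-3.112, 0.419, 0.004]
ft_force: [1.4, -0.6, -1.0]
width: 18.1
```

Request:
move_arm --pt "0 -20 0 0 0 0 10" --pt "0 -34 0 0 0 0 10" --pt "0 -34 0 0 0 0 10" --pt "0 -34 0 0 0 0 10"

```text
t: 21.07
ee_pos: [467.1, -338.6, 155.6]
orientation: [-3.112, 0.42, 0.003]
ft_force: [-0.3, 0.3, -0.9]
width: 17.8
```

```bash
sed -i 's/range(145,235,10)/range(145,165,4)/' k.py; python3 k.py
```

```text
{'t': np.float64(21.067), 'ee_pos': array([ 467.144, -338.574,  155.63 ]), 'orientation': array([-3.112e+00,  4.200e-01,  3.000e-03]), 'ft_force': array([-0.251,  0.3  , -0.916]), 'moment': array([-0.048, -0.088,  0.007]), 'width': np.float64(17.822)}
sled_notch 0.95 [-32.7 -48.5]
sled_nose 0.86 [-3.9 -2.9]
sled_tail 0.56 [  -5.  -129.5]
[[ 483.6 -271.8   68. ]
 [ 483.1 -273.5   68. ]
 [ 482.6 -275.3   68. ]
 [ 482.1 -277.1   68. ]
 [ 481.6 -278.9   68. ]]
stick deg from y 15.513556535989588 x at tcp y 465.08911291390245
```

Request:
move_arm --pt "0 0 -30 0 0 0.005 10" --pt "0 0 -60 0 0 0.005 10" --pt "0 -1 -85 0 0 0.005 10" --pt "0 -1 -98 0 0 0.005 10" --pt "0 -1 -104 0 0 0.005 10"

```text
t: 21.78
ee_pos: [466.6, -339.6, 51.3]
orientation: [-3.113, 0.411, 0.004]
ft_force: [-1.0, -0.4, 0.4]
width: 17.8
```

Request:
move_arm --pt "0 0 -6 0 0 0 10" --pt "0 0 -12 0 0 0 10" --pt "0 0 -17 0 0 0 10" --pt "0 0 -20 0 0 0 10" --pt "0 0 -20 0 0 0 10"

```text
t: 22.2
ee_pos: [468.1, -341.3, 33.6]
orientation: [3.114, -0.412, 0.002]
ft_force: [0.2, -0.3, 1.9]
width: 17.9
```

Request:
move_arm --pt "0 0 -1 0 0 0 10" --pt "0 0 -2 0 0 0 10" --pt "0 0 -3 0 0 0 10" --pt "0 0 -3 0 0 0 10" --pt "0 0 -3 0 0 0 10"

```text
t: 22.62
ee_pos: [467.8, -340.9, 30.4]
orientation: [3.114, -0.412, 0.001]
ft_force: [0.1, -1.7, 3.6]
width: 18.2
```

Request:
move_arm --pt "0 0 0 0 0 0 30" --pt "0 0 0 0 0 0 45" --pt "0 0 0 0 0 0 60" --pt "0 0 0 0 0 0 60" --pt "0 0 0 0 0 0 60"

```text
t: 23.03
ee_pos: [467.3, -340.5, 29.9]
orientation: [-3.114, 0.412, 0.001]
ft_force: [0.1, 0.5, 0.5]
width: 47.5
```

Request:
move_arm --pt "0 0 0 0 0 0 60" --pt "0 0 25 0 0 0 60" --pt "0 0 60 0 0 0 60" --pt "0 0 100 0 0 0 60" --pt "0 0 140 0 0 0 60"

```text
t: 23.45
ee_pos: [466.8, -340.2, 171.0]
orientation: [-3.113, 0.412, 0.003]
ft_force: [1.1, -0.5, -0.5]
width: 60.0
```

Request:
move_arm --pt "0 0 35 0 0 0 60" --pt "0 0 70 0 0 0 60" --pt "0 0 100 0 0 0 60" --pt "0 0 100 0 0 0 60" --pt "0 0 100 0 0 0 60"

```text
t: 23.87
ee_pos: [468.2, -341.2, 272.1]
orientation: [3.112, -0.412, 0.006]
ft_force: [0.5, -0.3, 0.1]
width: 59.6
```

```bash
cat > l.py <<'E'
from h import *
o=get_obs();print({k:np.round(o[k],3) for k in ['t','ee_pos','ft_force','width']})
p=get_image('wrist')
for c,r,z in [(275,253.7,55),(275.5,91.3,55)]: pass
for l in ['stick_mid','rack_rest']:
    for m in mark_of(p,l)[:3]:
        r,c=m['location']; print(l,round(m['p'],2),np.round([c,r]),np.round(atz(p,c,r,45),1))
t=get_image('top')
q=lambda x,y,z:proj(t,[x,y,z])[0]
# fence/stop vs sled marks relative, home expectation
for l in ['sled_notch','sled_nose','sled_tail']:
    for m in mark_of(t,l)[:1]:
        r,c=m['location']; print(l,round(m['p'],2),np.round(atz(t,c,r,30),1))
a=cv2.resize(p['color'][60:270,200:350],(400,560),interpolation=cv2.INTER_CUBIC)
b=cv2.resize(t['color'][150:220,200:250],(400,560),interpolation=cv2.INTER_CUBIC)
save(np.hstack([a,b]),'final.png')
E
python3 l.py
```

```text
{'t': np.float64(23.867), 'ee_pos': array([ 468.197, -341.246,  272.068]), 'ft_force': array([ 0.462, -0.347,  0.133]), 'width': np.float64(59.618)}
stick_mid 0.92 [278. 184.] [ 469.1 -345.2   45. ]
stick_mid 0.64 [ 93. 223.] [ 194.5 -329.6   45. ]
stick_mid 0.36 [147.  13.] [ 372.3 -101.1   45. ]
rack_rest 0.83 [270. 181.] [ 459.9 -339.1   45. ]
sled_notch 0.62 [615.5 246.8  30. ]
sled_nose 0.6 [633.8 290.8  30. ]
sled_tail 0.67 [622.  160.3  30. ]
```

View pics/final.png

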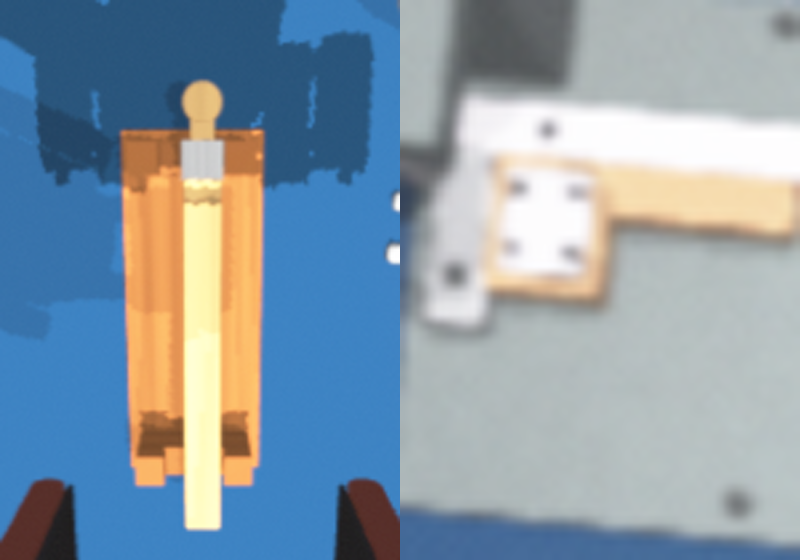

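The stick lies in both slots just as it did at the start. The sled sits flush against the fence and the stop, and the gripper is clear. I hand in.

```bash
python3 -c "from workcell import *; print(close_job())"
```

```text
the job is handed in; nothing more can be done
None
```

The job is handed in at about 24 s of the 72 s allowed. The sled is home against fence and stop, and the stick is back in its rack.

- **Feed:** I took the smaller stick from the rack and seated its tip in the notch. I pressed the sled onto the fence about 120 mm before home, then fed it along. The wrist force, taken in the fence's axes, gave about 5 to 7 N of press through the feed.
- **At the stop:** the push rose from about 6 N while feeding to about 13.5 N. Less up to about 6 N of sliding friction, that puts roughly 7 to 13.5 N on the stop. The upper end of that range is slightly above the 12 N asked for, but below the 20 N limit. The stop force itself was not measured.
- **Last checks:** the final pictures show the stick in both slots, lying as it did at the start. The sled looks flush on fence and stop, the gripper is well clear, and the wrist force is near zero.
- **Disagreements:** the networks' sled marks in the top view scattered by several mm. One set was up to 14 mm out along the fence, taken while the arm was still nearby. The sled's exact gaps, to within the 3 mm allowed, therefore rest on the pictures and the contact forces. I did not measure the bystanders again at the end; nothing in the motions or forces pointed to contact with them.

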